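# Post a rejected gear under the chute's spring flap

## Task

Reject the gear that lies in the lane of the chute: press the bar down with one fingertip so that the spring flap is held well open, and while holding it push the gear along the lane under the flap with the other fingertip until it drops into the bin; then let go so that the flap springs fully shut behind it. Do not pick the gear up, do not let the flap come down on it, and leave the things standing round the chute where they are.

Things in the scene. Friction and masses are not known exactly. Their poses are not given: they have to be found in the camera images.
- reject_chute: Grey and bare-metal reject chute, fixed, 242 x 128 mm (x -150 to 92, y -46 to 82 mm of its frame). Origin: on the desk, in the flap's plane, under the flap's pivot tube; x = the way parts are pushed in, y = left of that. Pivot tube: 12 mm thick along x at y = 0, 48 mm above the desk, x -136 to 2, between posts 57 mm high
- chute_lip (a point): Rear lip of the raised flat deck, on the lane's centre line (chute x -8, y +46 mm), 40 mm above the desk. The deck runs from here back to x -146, y 14 to 78 mm. Two guides on it, 7 mm high, make a lane 34 mm wide along x. Past the lip a 52 degree slope drops into the bin: a part whose middle is past the lip tips and slides in by itself
- bin_floor (a point): Middle of the open-topped bin's floor, 7 mm above the desk (chute x 49, y 46 mm). The bin's inside is x 12 to 87, y 16.5 to 75.5 mm, its walls reach 54 mm above the desk
- flap (a joint): Spring-closed steel flap, rad: 0 shut, 0.6 open at its stop. A 3 mm panel in the chute's plane x = 0, y 24 to 68 mm, shut 2 mm above the deck, with a roof strip 34 mm back over the chute at 60 mm. Turns like a seesaw about the pivot tube when the press bar is pushed down; the gear passes freely from 0.35 on; at 0.6 its top is about 100 mm above the desk. Springs shut when let go
- press_bar (a point): Middle of the press bar's upper face (chute y about -25 mm), moving with it. Steel strip along x (-132 to -6 mm), 30 mm wide, right of the tube; a fingertip may press it anywhere and slide along it. At y -26 mm: 58 mm above the desk at rest, about 45 at 0.5 rad, 42 and level at the stop, so a tip there and one in the lane (72 mm apart) are level. About 5 N holds it
- sample_gear: The part to reject: bare steel spur gear blank, 29 mm across, rim 9 mm high, 14 mm hub up to 13 mm, lying flat in the lane on the deck, its middle 45 to 85 mm before the flap's plane. Origin at the middle of its underside, z up. About 60 g. Gear, lane and bar are smooth metal (friction about 0.25)
- ring_gauge: Bystander on the desk beside the chute, not to be disturbed: knurled steel ring, 46 mm across, 16 mm high, lying flat. Origin at the middle of its underside
- v_block: Bystander on the desk beside the chute, not to be disturbed: steel V-block, 45 x 40 x 36 mm high. Origin at the middle of its underside
- sample_dish: Bystander on the desk beside the chute, not to be disturbed: round glass dish, 64 mm across, 14 mm high. Origin at the middle of its underside
- gauge_block_0: Bystander on the desk beside the chute, not to be disturbed: steel gauge block standing on edge, 9 x 35 x 20 mm high. Origin at the middle of its underside
- objective_can: Bystander on the desk beside the chute, not to be disturbed: white round can with a ribbed lid, 47 mm across, 52 mm high. Origin at the middle of its underside
- loupe: Bystander on the desk beside the chute, not to be disturbed: folding loupe, 37 x 84 x 15 mm. Origin at the middle of its underside

How it is judged:
On the way, in this order (a step that is already met when the one before it is completed fails the run):
1. the flap is held open (over 0.35 rad) while the gear is still before it on the deck (value of joint flap above 0.35 rad and x of sample_gear in the frame of reject_chute below -0.018 m and z of sample_gear in the frame of reject_chute above 0.036 m), for 0.2 s.
2. the gear passes under the open flap (over 0.3 rad) and its middle is past the lip (value of joint flap above 0.3 rad and x of sample_gear in the frame of reject_chute above -0.007 m).
At the end, for the whole second after the job is handed in: The gear lies at rest (under 30 mm/s) in the chute's bin, its origin less than 30 mm above the desk (the deck is at 40 mm) and within the bin's walls, and the flap is shut (under 0.05 rad) (x of sample_gear in the frame of reject_chute between 0.008 and 0.087 m and y of sample_gear in the frame of reject_chute between 0.016 and 0.076 m and z of sample_gear in the frame of reject_chute below 0.03 m and linear speed of sample_gear below 0.03 m/s and value of joint flap below 0.05 rad); the robot touches nothing.
It fails at once if the gear is lifted (origin more than 10 mm above the deck) (z of sample_gear in the frame of reject_chute above 0.05 m).
It fails at once if the flap comes down (under 0.25 rad) while the gear is still under it at deck height (x of sample_gear in the frame of reject_chute between -0.011 and 0.015 m and z of sample_gear in the frame of reject_chute above 0.034 m and value of joint flap below 0.25 rad).
It fails at once if a bystander is moved by more than 15 mm (distance of any of ring_gauge, v_block, sample_dish, gauge_block_0, objective_can, loupe from where it was at the start of the episode above 0.015 m).
It also fails if it takes over 48 s, if anything falls off the work surface, if the arm or the gripper's body presses on something with over 40 N, if the wrist force passes 120 N, or if a joint passes its speed limit or range.

## Robot

A 6-joint arm with a two-finger parallel gripper is mounted at the origin on a cart in front of the work surface, level with it; the furniture and walls round the work are solid. World frame = base frame: x ahead of the robot, y to its left, z up, the work surface at z = 0. Lengths are in m, angles in rad, forces in N, time in s.
With the tool pointing down it reaches from about 0.275 to 1 m from the base axis. Payload 8.4 kg.
Tool frame: the origin (TCP) lies on the centre line of the jaws, within the pads' length; the fingertips stand 17 mm ahead of it and the grasp point (between the pads) lies 2 mm behind it; x points along the fingers, y is the direction in which the jaws open and shut, and the axes are right-handed (so a half turn about x gives the same grasp; the last joint's range is limited). The gripper opens to 85 mm and grips with 20 to 120 N. Pads are 22 mm wide; open, the fingers measure 114 mm over their backs; the gripper's body (76 mm by 85 mm) begins 54 mm behind the grasp point. The pads swing forward as they close: fully open they stand 13 mm farther back than shut.
Start: joints at [-1.11, 0.353, 1.633, -0, 1.155, -0.002], TCP at [0.279, -0.559, 0.248] pointing down, gripper open.
Joint ranges: [-2.63, 2.63], [-0.92, 2.1], [0.06, 2.66], [-1.3, 4.44], [0, 2.69], [-3.02, 3.02]. Speed limits (rad/s): [2.22, 2.22, 2.79, 3.14, 3.14, 3.14].

## Interface

Orientations are given as a unit quaternion [w, x, y, z].
In Python, from rig import env, read_camera, camera_info gives the robot as it stands.
- The arm moves only by the shell command python3 -m pendant 'ROWS' [FORCE]. ROWS is JSON, a list of rows, each an object of numbers: "ax", "ay", "az": the turn, a rotation vector about the world's x, y, z scaled (see below); "x", "y", "z": the shift along the world's x, y, z scaled (see below); "gripper": the gripper command: -1 is shut, 1 is fully open, values between are in proportion. In form: [{"ax": .., "ay": .., "az": .., "x": .., "y": .., "z": .., "gripper": ..}, ...]. A call has 1 to 12 rows; each row shifts and turns the commanded pose from where the row before left it; what a row does not reach is not made up. The controller multiplies each number of a shift by 0.04 m and each number of a turn by 30 degrees. A row lasts 1/8 s, in which the tool goes at most 62.5 mm and 10.7 degrees, less where a joint would pass 70% of its speed; a pose out of reach is approached as far as the arm can. A call with a number of a shift or a turn outside -1 to 1 is refused whole. A call with a gripper value outside its range is refused whole. The fingers move at their own pace and stop on an object; FORCE is the grip in N (left out, the last holds). Time passes only in rows, so rows that do not move let the fingers close. It gives the time, the measured TCP pose, the force and the opening at its end, in the units of the state.
- env.sense(): the state, without advancing time (a new reading comes with each control period).
- read_camera(name): name is "scene" or "top" or "wrist"; returns the picture (384x512x3 uint8, red, green, blue); there is no depth.
- camera_info(name): a dict with "K" (3x3 intrinsics, pixels), "k1" (the pictures are not rectified: a ray, as slopes to the right and down, at radius r is drawn at 1 + k1 r^2 times it, then the intrinsics apply), "R" (3x3) and "t" (3): a world point X has camera coordinates R X + t. Camera axes: x right, y down, z forward; pixel columns grow to the right and rows downward; lengths in m; the calibration is good to about 2 mm. A picture is of the moment at which its call begins: read the wrist's pose just before it. camera_info takes no time and is no camera call; for the wrist camera it gives the pose at the moment of the call.
- env.sign_off(): hands the job in, once; it reports no verdict.
The state is a dict: "time": time; "qpos": joint angles; "dq": joint speeds; "joint_efforts": joint torques, N m; "position": TCP position; "orientation": TCP orientation; "wrist_force": force on the tool from outside, world axes, zero at the start; "wrist_torque": the same for the moment, N m; "opening": opening from 0.0 (shut) to 1.0 (fully open).
Only numpy, scipy, OpenCV 4.12 (cv2) and the standard library are available. Lean on these libraries where they do the work, as an engineer would, in place of code of your own. Each camera call takes 0.05 s, during which the arm holds its last target. There are 200 camera calls.

## Working session

There is one attempt and no reset: what is moved stays moved. The work goes in short steps, Python scripts to look and compute and a shell command to move; the robot and the scene stay as the last step left them, time stands still between calls to the robot, and variables do not carry over. Pictures are saved under pics/ and viewed, about 8 in all and at most 12, crops included, and the job is handed in when it is done.

```bash
ls; mkdir -p pics
cat > h.py <<'E'
import numpy as np,cv2
from rig import env,read_camera,camera_info
def ray(name,uv,ci=None):
    c=ci or camera_info(name);K=np.array(c["K"]);R=np.array(c["R"]);t=np.array(c["t"])
    d=np.array([(uv[0]-K[0,2])/K[0,0],(uv[1]-K[1,2])/K[1,1]]);s=d.copy()
    for _ in range(20): s=d/(1+c["k1"]*(s@s))
    return -R.T@t, R.T@np.array([s[0],s[1],1])
def onz(name,uv,z,ci=None):
    o,d=ray(name,uv,ci);return o+d*(z-o[2])/d[2]
def proj(name,X,ci=None):
    c=ci or camera_info(name);p=np.array(c["R"])@np.array(X)+np.array(c["t"]);s=p[:2]/p[2]
    s=s*(1+c["k1"]*(s@s));K=np.array(c["K"]);return np.array([K[0,0]*s[0]+K[0,2],K[1,1]*s[1]+K[1,2]])
def save(name,f,im=None):
    im=read_camera(name) if im is None else im
    cv2.imwrite("pics/"+f,cv2.cvtColor(im,cv2.COLOR_RGB2BGR));return im
E
python3 - <<'E'
from h import *
s=env.sense();print({k:np.round(v,3) for k,v in s.items()})
a=save("top","top0.png");b=save("scene","scene0.png")
for n in("top","scene"):
    o,d=ray(n,(256,192));print(n,o,d)
E
```

```text
pics
{'time': np.float64(0.0), 'qpos': array([-1.11 ,  0.354,  1.634, -0.   ,  1.155, -0.002]), 'dq': array([ 0.   ,  0.001,  0.   , -0.   , -0.001,  0.001]), 'joint_efforts': array([-5.0000e-03, -6.0526e+01, -3.4208e+01, -0.0000e+00,  9.0000e-03,
        0.0000e+00]), 'position': array([ 0.279, -0.559,  0.248]), 'orientation': array([-0.162, -0.688, -0.163,  0.688]), 'wrist_force': array([ 0.504, -0.18 , -0.322]), 'wrist_torque': array([-0.015, -0.008, -0.036]), 'opening': np.float64(0.999)}
top [ 0.43933141 -0.07295864  0.91206388] [ 0.1425961   0.02238744 -0.9896105 ]
scene [ 0.08447556 -0.73343225  0.41578408] [ 0.51945809  0.76304011 -0.38486631]
```

View pics/top0.png

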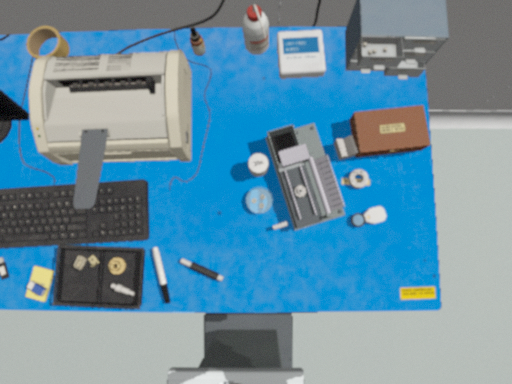

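View pics/scene0.png

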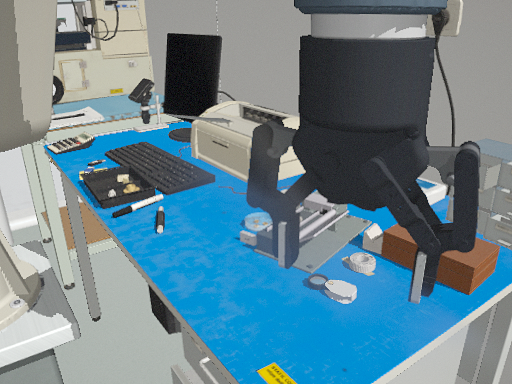

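The top view shows the chute at about (305,175): the bin is at (285,140), the gear near (300,188) and the press bar to the right of the lane. I'll enlarge this area for corner positions.

Run:
```python
from h import *
im=cv2.imread("pics/top0.png")[105:245,230:400]
cv2.imwrite("pics/crop0.png",cv2.resize(im,None,fx=4.2,fy=4.2,interpolation=cv2.INTER_CUBIC))
```

```text
(no output)
```

View pics/crop0.png

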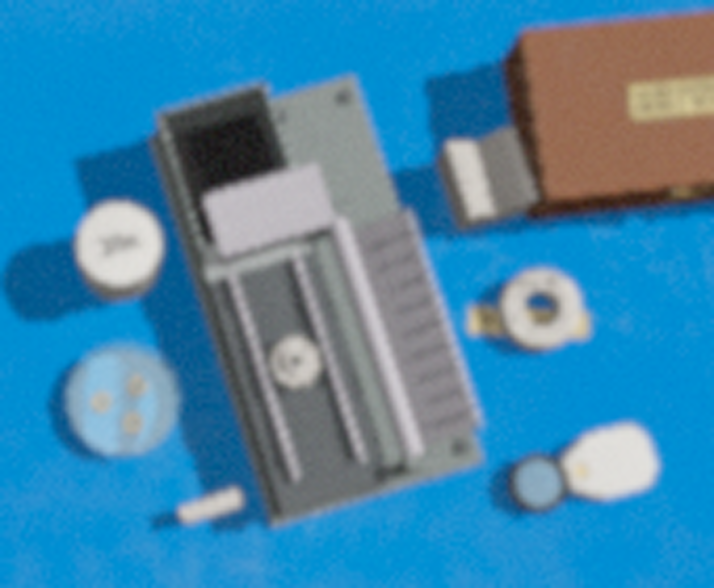

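Run:
```python
from h import *
c=lambda u,v:(230+(u+.5)/4.2-.5,105+(v+.5)/4.2-.5)
P=lambda u,v,z:onz("top",c(u,v),z)[:2]
pts=[((357,75),.004,(92,-46)),((482,462),.004,(-150,-46)),((273,523),.004,(-150,82))]
W=np.array([P(*p[0],p[1]) for p in pts]);L=np.array([p[2] for p in pts])/1e3
print(W, [np.linalg.norm(W[i]-W[j]) for i,j in((0,1),(1,2))])
lg=[P(235,275,.047),P(295,478,.047)];rg=[P(300,255,.047),P(362,460,.047)]
for g in(lg,rg):
    d=g[0]-g[1];print("guide",np.degrees(np.arctan2(d[1],d[0])),np.linalg.norm(d))
e=W[0]-W[1];print("plate",np.degrees(np.arctan2(e[1],e[0])))
# rigid fit
Lc,Wc=L-L.mean(0),W-W.mean(0)
th=np.arctan2((Lc[:,0]*Wc[:,1]-Lc[:,1]*Wc[:,0]).sum(),(Lc*Wc).sum())
R=np.array([[np.cos(th),-np.sin(th)],[np.sin(th),np.cos(th)]]);o=W.mean(0)-R@L.mean(0)
print("fit",np.degrees(th),o,"res",(W-(L@R.T+o))*1e3)
f=lambda w:R.T@(w-o)*1e3
print("guides",[f(x) for x in lg+rg]); g=P(295,361,.05);print("gear",g,f(g))
print("bar right edge",f(P(408,210,.053)),f(P(482,425,.053)),"tube",f(P(340,220,.054)),f(P(413,458,.054)))
print("roof",[f(P(*q,.06)) for q in((205,195),(318,165),(333,225),(220,255))])
print("can",f(P(120,240,.052)),"block",f(P(210,505,.02)),"vblk",f(P(465,180,.036)))
```

```text
[[ 0.74484902 -0.19966806]
 [ 0.51352587 -0.26570284]
 [ 0.47939071 -0.14487562]] [np.float64(0.24056390470938713), np.float64(0.12555646322590994)]
guide 15.398758748310396 0.11748555126017866
guide 15.434409663046269 0.11904553570866996
plate 15.932215401502003
fit 16.0556049530955 [ 0.6449622  -0.18103667] res [[-1.24682804  0.12986409]
 [-0.00949521  1.02505851]
 [ 1.25632326 -1.1549226 ]]
guides [array([-12.43871346,  64.27304019]), array([-129.91654446,   65.6198802 ]), array([-11.83585978,  26.22713446]), array([-130.87439885,   27.51778934])]
gear [ 0.56618649 -0.15485072] [-68.46070791  46.95153056]
bar right edge [ -5.51707351 -38.02773419] [-131.44239211  -40.17037234] tube [-0.44871582  0.15525551] [-137.99061805    1.67170357]
roof [array([33.00562991, 68.51033662]), array([31.59806462,  3.59118699]), array([-3.21762049,  5.82187987]), array([-1.72912168, 70.36630305])]
can [ 23.73627478 120.29149579] block [-129.75513491  112.99885906] vblk [  5.18907    -78.47342926]
```

Run:
```python
from h import *
from scipy.spatial.transform import Rotation as Ro
q=env.sense()["orientation"];M=Ro.from_quat(np.r_[q[1:],q[0]]).as_matrix();print(M.round(3))
a=np.degrees(np.arctan2(M[1,1],M[0,1]));print("tool y yaw",a,"need",105.6-a,-74.4-a)
im=save("wrist","w0.png")
```

```text
[[-0.001  0.446 -0.895]
 [ 0.001 -0.895 -0.446]
 [-1.    -0.001 -0.   ]]
tool y yaw -63.4848657676816 need 169.0848657676816 -10.915134232318408
```

View pics/w0.png

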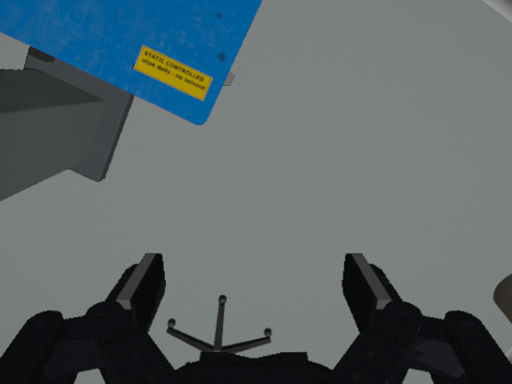

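The wrist view shows the two open fingertips at about (150,275) and (355,275), with the camera looking past them. I'll move over the chute high up, yaw −10.9° and tilt 10°.

```bash
python3 -c "
from h import *
c=camera_info('wrist');print((-np.array(c['R']).T@np.array(c['t'])),np.array(c['R']).round(2))"
python3 -m pendant '[{"x":0.594,"y":0.816,"gripper":1},{"x":0.594,"y":0.816,"az":-0.12,"gripper":1},{"x":0.594,"y":0.816,"az":-0.12,"gripper":1},{"x":0.594,"y":0.816,"az":-0.123,"gripper":0.4},{"x":0.594,"y":0.816,"gripper":0.4},{"x":0.594,"y":0.816,"gripper":0.4},{"x":0.594,"y":0.816,"ax":0.03,"ay":-0.107,"gripper":0.4},{"x":0.594,"y":0.816,"ax":0.03,"ay":-0.107,"gripper":0.4},{"x":0.594,"y":0.816,"ax":0.03,"ay":-0.107,"gripper":0.4},{"x":0.594,"y":0.816,"gripper":0.4},{"x":0.594,"y":0.816,"gripper":0.4},{"gripper":0.4}]'
python3 - <<'E'
from h import *
from scipy.spatial.transform import Rotation as Ro
s=env.sense();q=s["orientation"];M=Ro.from_quat(np.r_[q[1:],q[0]]).as_matrix()
c=camera_info("wrist");im=save("wrist","w1.png")
print(s["position"],s["opening"],M.round(3),s["wrist_force"])
co=-np.array(c["R"]).T@np.array(c["t"]);print("cam in tool",M.T@(co-s["position"]))
import pickle;pickle.dump((s,c),open("w1.pkl","wb"))
E
```

```text
[ 0.35208839 -0.52155889  0.37232637] [[ 0.45 -0.89 -0.  ]
 [-0.85 -0.42  0.32]
 [-0.29 -0.14 -0.95]]
[ 0.27889863 -0.55893776  0.24773738] 1.0029228420209428 [[-0.     0.446 -0.895]
 [ 0.001 -0.895 -0.446]
 [-1.    -0.001 -0.   ]] [-0.20588225 -0.19852587 -0.09173472]
cam in tool [-0.12458647 -0.00090156 -0.08218111]$[0]: bad value
```

View pics/w1.png

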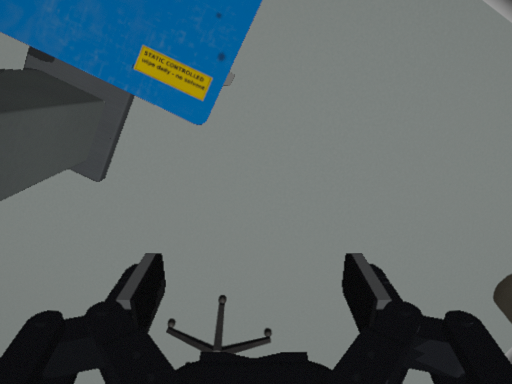

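The move was refused because every key is needed in each row, so nothing moved (and the picture is unchanged). Resending it in full.

```bash
python3 -m pendant '[{"ax":0,"ay":0,"az":0,"x":0.594,"y":0.816,"z":0,"gripper":1},{"ax":0,"ay":0,"az":-0.12,"x":0.594,"y":0.816,"z":0,"gripper":1},{"ax":0,"ay":0,"az":-0.12,"x":0.594,"y":0.816,"z":0,"gripper":1},{"ax":0,"ay":0,"az":-0.123,"x":0.594,"y":0.816,"z":0,"gripper":0.4},{"ax":0,"ay":0,"az":0,"x":0.594,"y":0.816,"z":0,"gripper":0.4},{"ax":0,"ay":0,"az":0,"x":0.594,"y":0.816,"z":0,"gripper":0.4},{"ax":0.03,"ay":-0.107,"az":0,"x":0.594,"y":0.816,"z":0,"gripper":0.4},{"ax":0.03,"ay":-0.107,"az":0,"x":0.594,"y":0.816,"z":0,"gripper":0.4},{"ax":0.03,"ay":-0.107,"az":0,"x":0.594,"y":0.816,"z":0,"gripper":0.4},{"ax":0,"ay":0,"az":0,"x":0.594,"y":0.816,"z":0,"gripper":0.4},{"ax":0,"ay":0,"az":0,"x":0.594,"y":0.816,"z":0,"gripper":0.4},{"ax":0,"ay":0,"az":0,"x":0,"y":0,"z":0,"gripper":0.4}]'
python3 - <<'E'
from h import *
from scipy.spatial.transform import Rotation as Ro
s=env.sense();q=s["orientation"];M=Ro.from_quat(np.r_[q[1:],q[0]]).as_matrix()
c=camera_info("wrist");im=save("wrist","w2.png")
print(s["position"],s["opening"],M.round(3),s["wrist_force"])
import pickle;pickle.dump((s,c),open("w2.pkl","wb"))
E
```

```text
time: 1.7
position: [0.5414, -0.1983, 0.2482]
orientation: [0.088, 0.759, 0.105, -0.637]
wrist_force: [-0.0, -0.2, -0.6]
opening: 0.695
[ 0.54138166 -0.19833193  0.24820831] 0.6952559868944387 [[ 0.167  0.272 -0.948]
 [ 0.048 -0.962 -0.268]
 [-0.985 -0.    -0.174]] [-0.03715269 -0.18026313 -0.62060231]
```

View pics/w2.png

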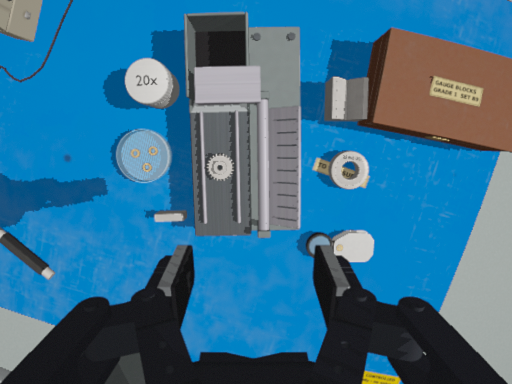

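Run:
```python
from h import *
from scipy.spatial.transform import Rotation as Ro
import pickle
s,c=pickle.load(open("w2.pkl","rb"));q=s["orientation"];M=Ro.from_quat(np.r_[q[1:],q[0]]).as_matrix()
th=np.radians(15.6);R=np.array([[np.cos(th),-np.sin(th)],[np.sin(th),np.cos(th)]]);o=np.array([.645,-.181])
f=lambda uv,z:(R.T@(onz("wrist",uv,z,c)[:2]-o)*1e3).round(1)
print("gear top",f((220,167),.051));
print("guides L",f((203,112),.047),f((205,222),.047),"R",f((237,112),.047),f((241,222),.047))
print("tube",f((264.5,98),.054),f((264.5,232),.054),"plate FR",f((300,27),.004),"bin",f((186,14),.054),f((247,12),.054))
print("bar R",f((300,107),.055),f((301,228),.055))
for uv,y in(((192,248),1),((315,248),-1)):
    O,d=ray("wrist",uv,c);O=M.T@(O-s["position"]);d=M.T@d
    for Y in(.0295*y,-.0295*y):
        k=(Y-O[1])/d[1];print(Y,(O+k*d)*1e3)
im=cv2.imread("pics/w2.png")[225:345,120:380]
cv2.imwrite("pics/c2.png",cv2.resize(im,None,fx=3,fy=3,interpolation=cv2.INTER_CUBIC))
print(f"tcp chute",R.T@(s["position"][:2]-o)*1e3, "yaw tool -y",np.degrees(np.arctan2(-M[1,1],-M[0,1])))
```

```text
gear top [-69.5  47.7]
guides L [-12.   65.5] [-130.3   65.4] R [-12.   29.8] [-130.1   25.7]
tube [1.5 1.3] [-1.394e+02  1.000e-01] plate FR [ 90.3 -41. ] bin [85.4 80.8] [86.8 19.4]
bar R [ -7.4 -35.1] [-134.5  -39.2]
0.0295 [-262.74012475   29.5        -157.52832292]
-0.0295 [  5.76225894 -29.5        -10.35683041]
-0.0295 [-255.26584833  -29.5        -153.39070416]
0.0295 [13.38996088 29.5        -6.21911635]
tcp chute [-104.46220843   11.17155893] yaw tool -y 105.79384896496776
```

View pics/c2.png

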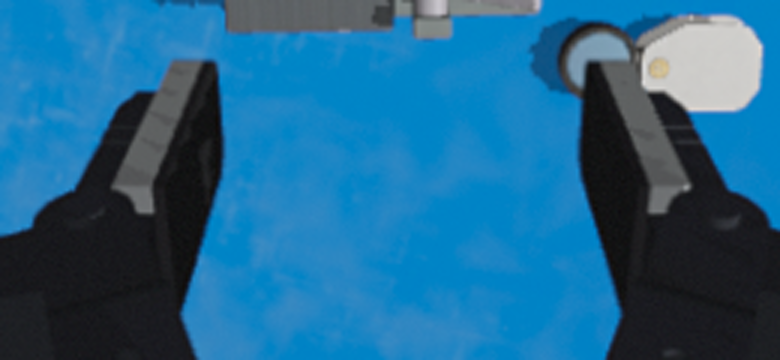

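The gear sits at chute x −69 mm, y +47 mm, and the two views agree on the chute pose to about 2 mm. The tips stand about 8 mm ahead of the TCP at this opening. I'll reduce the tilt to 5°, descend to a hover behind the gear, then feel for the bar.

```bash
python3 -m pendant '[{"ax":-0.045,"ay":0.16,"az":0,"x":0,"y":-0.03,"z":-0.68,"gripper":0.5},{"ax":0,"ay":0,"az":0,"x":0,"y":0,"z":-0.68,"gripper":0.5},{"ax":0,"ay":0,"az":0,"x":0,"y":0,"z":-0.68,"gripper":0.5},{"ax":0,"ay":0,"az":0,"x":0,"y":0,"z":-0.68,"gripper":0.5},{"ax":0,"ay":0,"az":0,"x":0,"y":0,"z":-0.68,"gripper":0.5},{"ax":0,"ay":0,"az":0,"x":0,"y":0,"z":-0.66,"gripper":0.5},{"ax":0,"ay":0,"az":0,"x":0,"y":0,"z":0,"gripper":0.5},{"ax":0,"ay":0,"az":0,"x":0,"y":0,"z":0,"gripper":0.5}]'
python3 - <<'E'
from h import *
from scipy.spatial.transform import Rotation as Ro
s=env.sense();q=s["orientation"];M=Ro.from_quat(np.r_[q[1:],q[0]]).as_matrix()
th=np.radians(15.6);R=np.array([[np.cos(th),-np.sin(th)],[np.sin(th),np.cos(th)]]);o=np.array([.645,-.181])
im=save("wrist","w3.png")
print(s["position"],s["opening"],M[:,0].round(3),s["wrist_force"],R.T@(s["position"][:2]-o)*1e3)
E
```

```text
time: 2.75
position: [0.5405, -0.2022, 0.0867]
orientation: [0.092, 0.731, 0.1, -0.669]
wrist_force: [0.2, -0.5, -0.6]
opening: 0.752
[ 0.54053672 -0.20219238  0.08665915] 0.7520715787896552 [ 0.085  0.023 -0.996] [ 0.23551102 -0.50502325 -0.57130946] [-106.31416975    7.68053803]
```

View pics/w3.png

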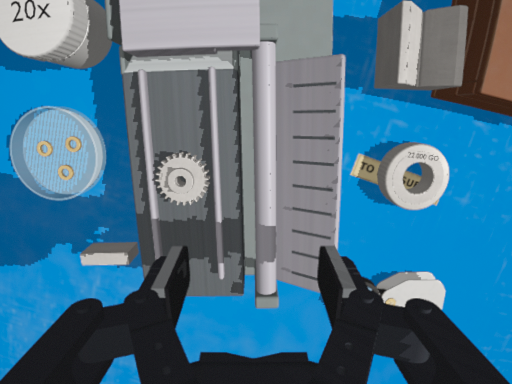

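The tips are at (178,250) behind the gear, which is at (181,180), and (330,250) over the bar. Next I press down in steps, watching the force.

```bash
python3 -m pendant '[{"ax":0,"ay":0,"az":0,"x":0,"y":0.04,"z":-0.2,"gripper":0.5},{"ax":0,"ay":0,"az":0,"x":0,"y":0,"z":-0.2,"gripper":0.5},{"ax":0,"ay":0,"az":0,"x":0,"y":0,"z":0,"gripper":0.5}]'
python3 -m pendant '[{"ax":0,"ay":0,"az":0,"x":0,"y":0,"z":-0.15,"gripper":0.5},{"ax":0,"ay":0,"az":0,"x":0,"y":0,"z":0,"gripper":0.5}]'
python3 -m pendant '[{"ax":0,"ay":0,"az":0,"x":0,"y":0,"z":-0.1,"gripper":0.5},{"ax":0,"ay":0,"az":0,"x":0,"y":0,"z":0,"gripper":0.5}]'
```

```text
time: 3.18
position: [0.5401, -0.1996, 0.0694]
orientation: [0.092, 0.73, 0.1, -0.669]
wrist_force: [-0.6, 1.5, 1.7]
opening: 0.745
time: 3.42
position: [0.5405, -0.1998, 0.0637]
orientation: [0.092, 0.731, 0.1, -0.669]
wrist_force: [0.0, 1.7, 2.7]
opening: 0.747
time: 3.68
position: [0.5406, -0.2, 0.0598]
orientation: [0.092, 0.731, 0.1, -0.669]
wrist_force: [0.6, -0.6, 4.3]
opening: 0.751
```

```bash
python3 -m pendant '[{"ax":0,"ay":0,"az":0,"x":0,"y":0,"z":-0.08,"gripper":0.5},{"ax":0,"ay":0,"az":0,"x":0,"y":0,"z":0,"gripper":0.5}]'
python3 -m pendant '[{"ax":0,"ay":0,"az":0,"x":0,"y":0,"z":-0.03,"gripper":0.5},{"ax":0,"ay":0,"az":0,"x":0,"y":0,"z":0,"gripper":0.5}]'
python3 -c "
from h import *
a=read_camera('top')[80:260,200:420];b=read_camera('wrist')
a=cv2.resize(a,(460,384),interpolation=cv2.INTER_CUBIC);im=np.hstack([a,b[:,60:400]])
save('x','w4.png',im)"
```

```text
time: 3.92
position: [0.5405, -0.1999, 0.0566]
orientation: [0.092, 0.731, 0.1, -0.669]
wrist_force: [-0.3, 0.1, 4.7]
opening: 0.749
time: 4.18
position: [0.5405, -0.1998, 0.0555]
orientation: [0.092, 0.731, 0.1, -0.669]
wrist_force: [-0.2, -0.2, 4.3]
opening: 0.752
```

View pics/w4.png

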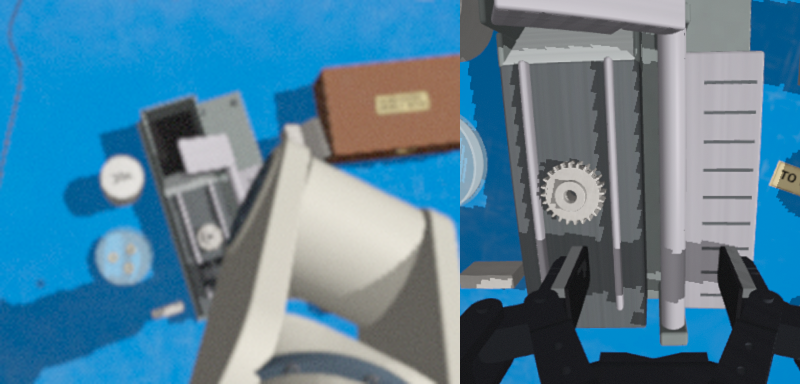

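The flap is open (its roof is tilted in the wrist view) and the tip is just behind the gear. I go 1 mm lower and begin pushing along the lane.

```bash
python3 -m pendant '[{"ax":0,"ay":0,"az":0,"x":0,"y":0,"z":-0.025,"gripper":0.5},{"ax":0,"ay":0,"az":0,"x":0.096,"y":0.027,"z":0,"gripper":0.5},{"ax":0,"ay":0,"az":0,"x":0.096,"y":0.027,"z":0,"gripper":0.5},{"ax":0,"ay":0,"az":0,"x":0.096,"y":0.027,"z":0,"gripper":0.5},{"ax":0,"ay":0,"az":0,"x":0.096,"y":0.027,"z":0,"gripper":0.5},{"ax":0,"ay":0,"az":0,"x":0.096,"y":0.027,"z":0,"gripper":0.5},{"ax":0,"ay":0,"az":0,"x":0.096,"y":0.027,"z":0,"gripper":0.5},{"ax":0,"ay":0,"az":0,"x":0,"y":0,"z":0,"gripper":0.5}]'
python3 -c "
from h import *
s=env.sense();th=np.radians(15.6);R=np.array([[np.cos(th),-np.sin(th)],[np.sin(th),np.cos(th)]])
print(R.T@(s['position'][:2]-[.645,-.181])*1e3)
save('wrist','w5.png')"
```

```text
time: 5.28
position: [0.5641, -0.1932, 0.0546]
orientation: [0.092, 0.731, 0.1, -0.669]
wrist_force: [-0.3, 0.9, 5.0]
opening: 0.75
[-81.25472905   9.98397373]
```

View pics/w5.png

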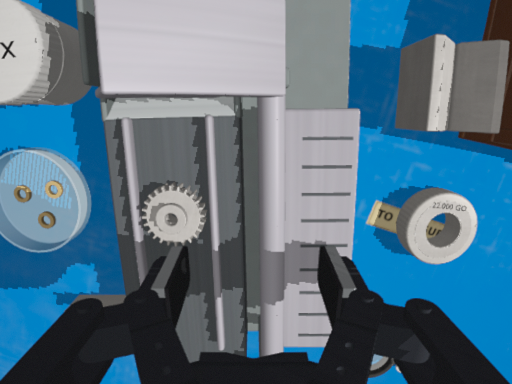

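The gear is at (173,215) with the pad touching or nearly so. Pushing on.

```bash
python3 -m pendant '[{"ax":0,"ay":0,"az":0,"x":0.096,"y":0.027,"z":0,"gripper":0.5},{"ax":0,"ay":0,"az":0,"x":0.096,"y":0.027,"z":0,"gripper":0.5},{"ax":0,"ay":0,"az":0,"x":0.096,"y":0.027,"z":0,"gripper":0.5},{"ax":0,"ay":0,"az":0,"x":0.096,"y":0.027,"z":0,"gripper":0.5},{"ax":0,"ay":0,"az":0,"x":0.096,"y":0.027,"z":0,"gripper":0.5},{"ax":0,"ay":0,"az":0,"x":0.096,"y":0.027,"z":0,"gripper":0.5},{"ax":0,"ay":0,"az":0,"x":0.096,"y":0.027,"z":0,"gripper":0.5},{"ax":0,"ay":0,"az":0,"x":0.096,"y":0.027,"z":0,"gripper":0.5},{"ax":0,"ay":0,"az":0,"x":0,"y":0,"z":0,"gripper":0.5}]'
python3 -c "
from h import *
s=env.sense();th=np.radians(15.6);R=np.array([[np.cos(th),-np.sin(th)],[np.sin(th),np.cos(th)]])
print(R.T@(s['position'][:2]-[.645,-.181])*1e3)
save('wrist','w6.png')"
```

```text
time: 6.45
position: [0.5949, -0.1846, 0.0546]
orientation: [0.092, 0.731, 0.1, -0.669]
wrist_force: [0.9, 0.0, 4.8]
opening: 0.751
[-49.26007807  10.04305187]
```

View pics/w6.png

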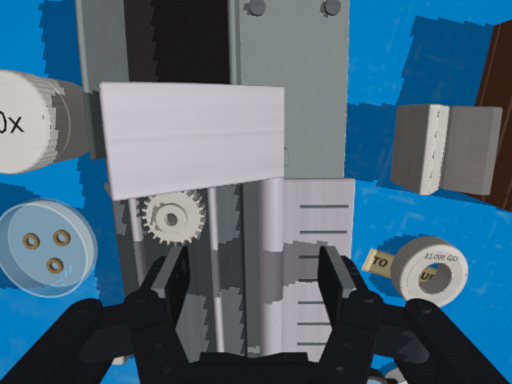

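The gear moves with the pad, at about chute x −23 now. Another 22 mm carries its middle past the lip.

```bash
python3 -m pendant '[{"ax":0,"ay":0,"az":0,"x":0.096,"y":0.027,"z":0,"gripper":0.5},{"ax":0,"ay":0,"az":0,"x":0.096,"y":0.027,"z":0,"gripper":0.5},{"ax":0,"ay":0,"az":0,"x":0.096,"y":0.027,"z":0,"gripper":0.5},{"ax":0,"ay":0,"az":0,"x":0.096,"y":0.027,"z":0,"gripper":0.5},{"ax":0,"ay":0,"az":0,"x":0.096,"y":0.027,"z":0,"gripper":0.5},{"ax":0,"ay":0,"az":0,"x":0.048,"y":0.0135,"z":0,"gripper":0.5},{"ax":0,"ay":0,"az":0,"x":0,"y":0,"z":0,"gripper":0.5},{"ax":0,"ay":0,"az":0,"x":0,"y":0,"z":0,"gripper":0.5},{"ax":0,"ay":0,"az":0,"x":0,"y":0,"z":0,"gripper":0.5}]'
python3 -c "
from h import *
s=env.sense();th=np.radians(15.6);R=np.array([[np.cos(th),-np.sin(th)],[np.sin(th),np.cos(th)]])
print(R.T@(s['position'][:2]-[.645,-.181])*1e3)
save('wrist','w7.png')"
```

```text
time: 7.62
position: [0.6156, -0.1787, 0.0547]
orientation: [0.092, 0.731, 0.1, -0.669]
wrist_force: [0.8, 1.4, 4.3]
opening: 0.752
[-27.68501617  10.07049987]
```

View pics/w7.png

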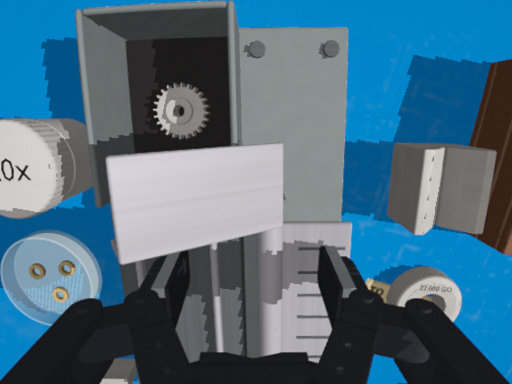

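The gear lies in the bin at (180,111). Now I back off a little, then lift to let the flap shut.

```bash
python3 -m pendant '[{"ax":0,"ay":0,"az":0,"x":-0.192,"y":-0.054,"z":0,"gripper":0.5},{"ax":0,"ay":0,"az":0,"x":-0.192,"y":-0.054,"z":0,"gripper":0.5},{"ax":0,"ay":0,"az":0,"x":0,"y":0,"z":0.15,"gripper":0.5},{"ax":0,"ay":0,"az":0,"x":0,"y":0,"z":0.15,"gripper":0.5},{"ax":0,"ay":0,"az":0,"x":0,"y":0,"z":0.15,"gripper":0.5},{"ax":0,"ay":0,"az":0,"x":0,"y":0,"z":0.5,"gripper":0.5},{"ax":0,"ay":0,"az":0,"x":0,"y":0,"z":0.8,"gripper":0.5},{"ax":0,"ay":0,"az":0,"x":0,"y":0,"z":0.8,"gripper":0.5},{"ax":0,"ay":0,"az":0,"x":0,"y":0,"z":0.8,"gripper":0.5},{"ax":0,"ay":0,"az":0,"x":0,"y":0,"z":0,"gripper":0.5},{"ax":0,"ay":0,"az":0,"x":0,"y":0,"z":0,"gripper":0.5}]'
python3 -c "
from h import *
save('wrist','w8.png')"
```

```text
time: 9.05
position: [0.5997, -0.183, 0.1887]
orientation: [0.092, 0.731, 0.1, -0.669]
wrist_force: [-0.7, -0.1, -0.8]
opening: 0.745
```

The picture limit is reached, so I check the flap and gear numerically instead.

```bash
python3 -c "
from h import *
c=camera_info('wrist');im=cv2.imread('pics/w8.png');g=cv2.cvtColor(im,cv2.COLOR_BGR2GRAY)
th=np.radians(15.6);R=np.array([[np.cos(th),-np.sin(th)],[np.sin(th),np.cos(th)]]);o=np.array([.645,-.181])
W=lambda x,y,z:np.r_[R@np.array([x,y])/1e3+o,z/1e3]
f=lambda uv,z:(R.T@(onz('wrist',uv,z,c)[:2]-o)*1e3).round(1)
def blob(poly,thr):
    m=np.zeros_like(g);cv2.fillConvexPoly(m,np.int32([proj('wrist',W(*p),c) for p in poly]),255)
    b=cv2.morphologyEx(((g>thr)&(m>0)).astype(np.uint8),cv2.MORPH_OPEN,np.ones((3,3)))
    k=cv2.findContours(b,0,2)[0];return max(k,key=cv2.contourArea) if k else None
k=blob([(-10,85,60),(50,85,60),(50,-1,60),(-10,-1,60)],165)
r=cv2.minAreaRect(k);print('roof',r,[f(p,.06) for p in cv2.boxPoints(r)])
k=blob([(36,74,7),(85,74,7),(85,18,7),(36,18,7)],110)
if k is not None:
    p,rad=cv2.minEnclosingCircle(k);print('gear',p,rad,f(p,.018),'edge',f((p[0]+rad,p[1]),.018))
print(env.sense()['wrist_force'])
"
```

```text
roof ((223.49996948242188, 134.5), (88.99998474121094, 50.99999237060547), 0.0) [array([-9.4, 73.1]), array([31.8, 71.1]), array([31.5, -0.1]), array([-9.4, -0.6])]
gear (211.42840576171875, 94.92481994628906) 14.500467300415039 [45.1 50.2] edge [45.1 36.8]
[-0.60797504 -0.18887702  0.16171374]
```

```bash
python3 -c "
from h import *
print(env.sign_off())"
```

```text
the job is handed in; nothing more can be done
None
```

The gear is in the bin and the flap is shut. I handed the job in at about 9 s of the 48 s allowed, and the system gave no verdict.

**What I did:** I found the chute pose and the gear in the top and wrist cameras, which agreed to about 2 mm except for a few edge points up to 5 mm apart. One fingertip pressed the bar 14–15 mm down (about 4–5 N), which I put at about 0.5 rad or a little more. The other fingertip pushed the gear about 65 mm along the lane until it dropped into the bin. Then I backed off 16 mm and lifted clear.

**Last checks:**
- **Gear:** the wrist picture taken before I let go showed it in the bin. Afterwards I measured it at chute x 45, y 50 mm, with a radius matching a gear lying flat on the bin floor.
- **Flap:** its roof strip measured level and square, with its edge at x about 31.5 mm, the same as in the first shut view. Its near edge came out at −9 mm instead of about 0, probably because the bright patch merged with the lip.
- **Robot:** the wrist force was about 0.6 N, within the noise seen when touching nothing, so the arm was clear.
- **Bystanders:** those in the wrist pictures showed no sign of being moved; I did not measure them.

**What went wrong:** my first move was refused for missing keys, so nothing moved. I used up the 12 pictures before the end, so I checked the final state by numbers only and did not view it.

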